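# Sort mosaic tiles by shape

## Robot

A 7-joint arm with a two-finger parallel gripper is mounted at the origin on the work surface. World frame = base frame: x ahead of the robot, y to its left, z up, the work surface at z = 0. Lengths are in m, angles in degrees, forces in N, time in s.
With the tool pointing down it reaches from about 0.4 to 0.75 m from the base axis. Payload 19.5 kg.
Tool frame: the origin (TCP) lies between the finger pads; the fingertips stand 22 mm ahead of it and the grasp point (between the pads) lies 3 mm ahead of it; z points along the fingers, y is the line along which they close (so a half turn about z gives the same grasp; the last joint's range is limited). The gripper opens to 85 mm and grips with 20 to 120 N. Pads are 22 mm wide; open, the fingers measure 114 mm over their backs; the gripper's body (76 mm by 85 mm) begins 54 mm behind the grasp point. The pads swing forward as they close: fully open they stand 13 mm farther back than shut.
Start: joints at [-69.139, 40.479, -1.581, 85.061, 1.261, 54.483, -4.326], TCP at [0.227, 0.528, 0.253] pointing down, gripper open.
Joint ranges: [-155.06, 155.06], [-18.47, 123.98], [-90, 86.84], [0, 140.48], [-83.41, 263.41], [0, 116], [-161.91, 161.91]. Speed limits (degrees/s): [108.29, 108.29, 147.25, 147.25, 172.46, 172.46, 172.46].

## Interface

Orientations are given as a 3x3 rotation matrix whose columns are the frame's x, y, z axes.
In Python, from bench import readout, optics, close_job gives the robot as it stands. The module is installed in compiled form; this text tells all that it offers.
- The arm moves only by the tool arm_command, never from a script. Its arguments are lists of equal length, an entry for each row: "translation": the shift along the tool's x, y, z in cm, a list of three; "yaw": the turn about the tool's z in rad; "grip": the closure, from 0 (fully open) to 1 (shut). A call has 1 to 8 rows; each row shifts and turns the commanded pose from where the row before left it, along the tool's axes as they then stand; what a row does not reach is not made up. A row lasts 1/10 s, in which the tool goes at most 50 mm and 8.59 degrees, less where a joint would pass 70% of its speed; a pose out of reach is approached as far as the arm can. A call with a gripper value outside its range is refused whole. The fingers move at their own pace and stop on an object; "squeeze" is the grip in N (left out, the last holds). Time passes only in rows, so rows that do not move let the fingers close. It gives the time, the measured TCP pose, the force, the opening and the grip force at its end, in the units of the state.
- readout.get_state(): the state, without advancing time (a new reading comes with each control period).
- optics.camera(name): name is "side" or "top" or "wrist"; returns a dict with "img" (420x560x3 uint8, red, green, blue), "mtx" (3x3 intrinsics, pixels), "rvec" (rotation vector, rad) and "tvec" (3), from world to camera coordinates, as OpenCV has them; the wrist camera has in their place "hand_eye" (4x4, takes a point from camera to tool coordinates, whose origin is the TCP and whose axes are the flange's). Camera axes: x right, y down, z forward; pixel columns grow to the right and rows downward; lengths in m; the calibration is good to about 2 mm. A picture is of the moment at which its call begins: read the wrist's pose just before it. There is no depth.
- close_job(): hands the job in; it is judged then, once.
The state is a dict: "clock": time; "joints": joint angles; "joint_vel": joint speeds; "effort": joint torques, N m; "ee_pos": TCP position; "orientation": TCP orientation; "ft_force": force on the tool from outside, world axes, zero at the start; "wrist_torque": the same for the moment, N m; "gripper_width": finger opening in m; "grasp_force": force on a finger pad.
Only numpy, scipy, OpenCV 4.12 (cv2) and the standard library are available. Lean on these libraries where they do the work, as an engineer would, in place of code of your own. Each camera call takes 0.05 s, during which the arm holds its last target. There are 200 camera calls.

## Task

Sort the five loose white mosaic tiles into the grey trays by shape: each tray carries a small glued-on sample showing which kind (square, round or strip) belongs in it. Lay every tile flat on the floor of its tray, none on top of another or leaning on a wall, and set them down rather than dropping them. Leave the glue pot and the green beaker standing where they are; the broken shards are not to be sorted.

Things in the scene. Friction and masses are not known exactly. Their poses are not given: they have to be found in the camera images.
- square_a: loose white glazed square mosaic tile, 44 by 44 by 10 mm, lying flat on the table; origin at the centre of its underside, x and y along its edges, z up. One of two alike
- square_b: loose white glazed square mosaic tile, 44 by 44 by 10 mm, lying flat on the table; origin at the centre of its underside, x and y along its edges, z up. One of two alike
- round_a: loose white glazed round mosaic tile, diameter 46 mm, 10 mm thick, lying flat on the table; origin at the centre of its underside, z up. One of two alike
- round_b: loose white glazed round mosaic tile, diameter 46 mm, 10 mm thick, lying flat on the table; origin at the centre of its underside, z up. One of two alike
- strip: loose white glazed strip (border) tile, 76 mm (its x) by 24 mm (its y) by 10 mm thick, lying flat on the table; origin at the centre of its underside, z up. The only one
- tray_square: open grey plastic tray for square tiles, fixed to the table: outside 110 (x) by 160 (y) by 20 mm high, inside 102 by 152 mm, walls 4 mm. Origin: centre of its underside, z up; inner floor at 4 mm. Outside its +x wall (away from the robot) a ledge 46 by 90 mm, top 20 mm high, carries a glued-on white sample 5 mm thick: a square of 28 mm (not a loose tile)
- tray_round: open grey plastic tray for round tiles, fixed to the table: outside 110 (x) by 160 (y) by 20 mm high, inside 102 by 152 mm, walls 4 mm. Origin: centre of its underside, z up; inner floor at 4 mm. Outside its +x wall (away from the robot) a ledge 46 by 90 mm, top 20 mm high, carries a glued-on white sample 5 mm thick: a disc of 30 mm diameter (not a loose tile)
- tray_strip: open grey plastic tray for strip tiles, fixed to the table: outside 110 (x) by 160 (y) by 20 mm high, inside 102 by 152 mm, walls 4 mm. Origin: centre of its underside, z up; inner floor at 4 mm. Outside its +x wall (away from the robot) a ledge 46 by 90 mm, top 20 mm high, carries a glued-on white sample 5 mm thick: a strip of 16 by 52 mm, long side along the tray's y (not a loose tile)
- glue_pot: small standing white glue pot with a red cap, 42 mm diameter, 50 mm high, loose, near the tiles; origin at the centre of its underside. Leave it alone
- beaker: small standing open green-glass beaker, 46 mm diameter, 52 mm high, loose and light, near the tiles; origin at the centre of its underside. Leave it alone

How it is judged (in metres and radians):
At the end, for the whole second after the job is handed in: Squares in the square-sample tray, rounds in the disc-sample tray, strip in the strip-sample tray, each flat on the tray floor (underside under 4 mm above it, tilt under 0.12 rad, centre inside the walls), released and at rest (under 0.02 m/s) (x of square_a in the frame of tray_square between -0.048 and 0.048 m and y of square_a in the frame of tray_square between -0.073 and 0.073 m and z of square_a in the frame of tray_square between 0 and 0.008 m and angle between each of square_a, square_b, round_a, round_b, strip's own z axis and vertical below 0.12 rad and linear speed of each of square_a, square_b, round_a, round_b, strip below 0.02 m/s and x of square_b in the frame of tray_square between -0.048 and 0.048 m and y of square_b in the frame of tray_square between -0.073 and 0.073 m and z of square_b in the frame of tray_square between 0 and 0.008 m and x of round_a in the frame of tray_round between -0.048 and 0.048 m and y of round_a in the frame of tray_round between -0.073 and 0.073 m and z of round_a in the frame of tray_round between 0 and 0.008 m and x of round_b in the frame of tray_round between -0.048 and 0.048 m and y of round_b in the frame of tray_round between -0.073 and 0.073 m and z of round_b in the frame of tray_round between 0 and 0.008 m and x of strip in the frame of tray_strip between -0.048 and 0.048 m and y of strip in the frame of tray_strip between -0.073 and 0.073 m and z of strip in the frame of tray_strip between 0 and 0.008 m); the robot touches nothing.
It fails at once if a tile is dropped: it falls free, out of the fingers, faster than 0.8 m/s (a fall of over 30 mm) ((linear speed of square_a above 0.8 m/s and contact force between the fingers and square_a below 0.02 N) or (linear speed of square_b above 0.8 m/s and contact force between the fingers and square_b below 0.02 N) or (linear speed of round_a above 0.8 m/s and contact force between the fingers and round_a below 0.02 N) or (linear speed of round_b above 0.8 m/s and contact force between the fingers and round_b below 0.02 N) or (linear speed of strip above 0.8 m/s and contact force between the fingers and strip below 0.02 N)).
It fails at once if the glue pot or the beaker is tipped by more than 0.4 rad or moved by more than 40 mm (angle between any of glue_pot, beaker's own z axis and vertical above 0.4 rad or distance of any of glue_pot, beaker from where it was at the start of the episode above 0.04 m).
It also fails if it takes over 109 s, if anything falls off the work surface, if the arm or the gripper's body presses on something with over 40 N, if the wrist force passes 120 N, or if a joint passes its speed limit or range.

## Working session

There is one attempt and no reset: what is moved stays moved. The work goes in short steps, Python scripts to look and compute and a tool call to move; the robot and the scene stay as the last step left them, time stands still between calls to the robot, and variables do not carry over. Pictures are saved under pics/ and viewed, at most 14 in all, crops included, and the job is handed in when it is done.

Besides the shell and the picture viewer there is one more tool, called after ">>>" in YAML: its name, and indented under it one key for each argument. arm_command: Moves the arm, as the interface text tells. Its arguments: {"type":"object","properties":{"translation":{"type":"array","items":{"type":"array","items":{"type":"number"}}},"yaw":{"type":"array","items":{"type":"number"}},"grip":{"type":"array","items":{"type":"number"}},"squeeze":{"type":"number"}},"required":["translation","yaw","grip"]}

```bash
mkdir -p pics
cat > h.py <<'E'
import numpy as np, cv2
from bench import readout, optics
def ray(c,uv,z):
    R=cv2.Rodrigues(np.array(c['rvec'],float))[0]; t=np.array(c['tvec'],float).reshape(3)
    p=np.linalg.inv(np.array(c['mtx']))@np.array([uv[0],uv[1],1.0])
    d=R.T@p; o=-R.T@t
    return o+d*(z-o[2])/d[2]
def save(n,img): cv2.imwrite('pics/'+n+'.png',cv2.cvtColor(np.ascontiguousarray(img),cv2.COLOR_RGB2BGR))
E
python3 - <<'E'
from h import *
s=readout.get_state(); print(s['ee_pos'],s['orientation'],s['gripper_width'],s['clock'])
c=optics.camera('top'); np.save('top.npy',c,allow_pickle=True); save('top0',c['img'])
print(c['mtx'],c['rvec'],c['tvec'])
for uv in [(0,0),(559,0),(0,419),(559,419)]: print(uv,ray(c,uv,0))
c=optics.camera('side'); np.save('side.npy',c,allow_pickle=True); save('side0',c['img'])
E
```

```text
[0.22688598 0.52809418 0.25283949] [[-9.18800622e-01  3.94721762e-01 -3.84022615e-04]
 [ 3.94721947e-01  9.18800079e-01 -1.00007968e-03]
 [-4.19132042e-05 -1.07045599e-03 -9.99999426e-01]] 0.08560259847546256 0.0
[[457.62347931   0.         280.46218563]
 [  0.         457.62347931 212.21214355]
 [  0.           0.           1.        ]] [ 2.21402285 -2.16651316  0.13654148] [-0.02743783  0.51481453  0.92340182]
(0, 0) [0.96527583 0.60056963 0.        ]
(559, 0) [ 1.01486383 -0.63860275  0.        ]
(0, 419) [0.08966559 0.53513623 0.        ]
(559, 419) [ 0.09907438 -0.6053843   0.        ]
```

View pics/top0.png

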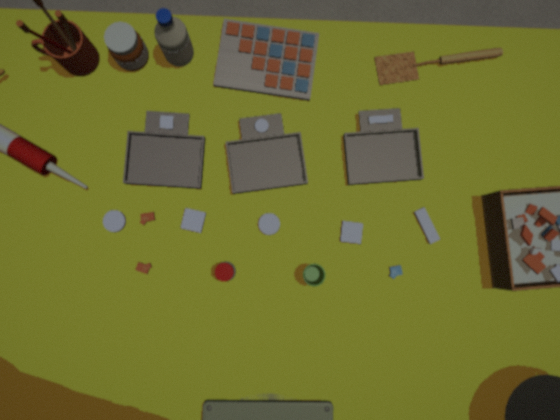

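View pics/side0.png

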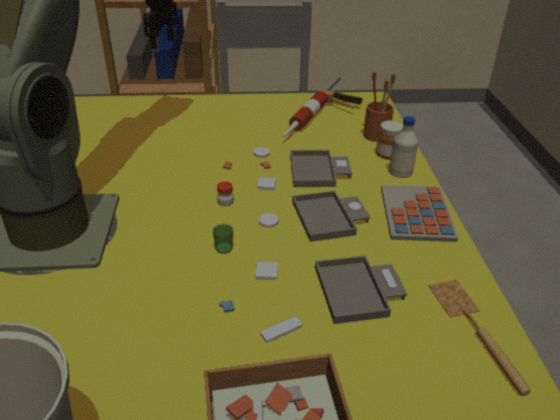

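The top view shows tiles at about: round (114,221), square (193,220), round (269,224), square (352,232) and strip (427,225). The trays run square (165,160), round (266,163), strip (383,157). The pot is at (224,271) and the beaker at (313,275). The side view agrees.

Run:
```python
from h import *
c=np.load('top.npy',allow_pickle=True).item(); im=c['img']; hsv=cv2.cvtColor(im,cv2.COLOR_RGB2HSV)
def rep(m,z,tag,lo):
    n,_=cv2.findContours(m,cv2.RETR_EXTERNAL,cv2.CHAIN_APPROX_NONE)
    for k in n:
        a=cv2.contourArea(k)
        if a<lo: continue
        w=np.array([ray(c,p[0],z)[:2] for p in k],np.float32)*1000
        (cx,cy),(a1,a2),th=cv2.minAreaRect(w)
        u=k.mean((0,1))
        M=cv2.moments(w); 
        print(tag,u.round(0),'c',round(M['m10']/M['m00'],1),round(M['m01']/M['m00'],1),'rect',round(cx,1),round(cy,1),round(a1,1),round(a2,1),round(th,1))
roi=np.zeros(im.shape[:2],np.uint8); roi[100:300,95:450]=255
for uv in [(193,220),(114,221),(165,160),(313,275),(224,271)]: print(uv,hsv[uv[1],uv[0]])
w=cv2.inRange(hsv,(0,0,140),(180,70,255))&roi
rep(w,.010,'white',80)
yel=cv2.inRange(hsv,(22,120,60),(36,255,255))
g=cv2.inRange(hsv,(0,0,30),(180,110,135))&roi
rep(g,.020,'tray',1500)
rep(cv2.inRange(hsv,(0,150,80),(10,255,255))&roi,.050,'red',100)
rep(cv2.inRange(hsv,(45,80,30),(95,255,255))&roi,.052,'green',100)
```

```text
(193, 220) [110  33 139]
(114, 221) [108  28 135]
(165, 160) [16 30 93]
(313, 275) [ 48  83 120]
(224, 271) [  2 190 118]
tray [265. 154.] c 635.1 17.7 rect 643.3 19.0 158.2 160.6 9.1
tray [164. 152.] c 635.7 228.4 rect 644.1 227.9 161.7 158.2 87.7
tray [383. 148.] c 655.8 -230.6 rect 664.1 -229.7 157.9 162.5 5.7
red [224. 272.] c 392.4 94.8 rect 392.4 95.1 33.5 33.6 1.7
green [312. 274.] c 391.4 -79.6 rect 391.8 -79.6 30.8 33.7 45.5
```

```bash
python3 - <<'E'
from h import *
c=np.load('top.npy',allow_pickle=True).item(); im=c['img']; hsv=cv2.cvtColor(im,cv2.COLOR_RGB2HSV)
def rep(m,z,tag,lo):
    n,_=cv2.findContours(m,cv2.RETR_EXTERNAL,cv2.CHAIN_APPROX_NONE)
    for k in n:
        if cv2.contourArea(k)<lo: continue
        w=np.array([ray(c,p[0],z)[:2] for p in k],np.float32)*1000
        (cx,cy),(a1,a2),th=cv2.minAreaRect(w); u=k.mean((0,1)); M=cv2.moments(w)
        print(tag,u.round(0),'c',round(M['m10']/M['m00'],1),round(M['m01']/M['m00'],1),'rect',round(cx,1),round(cy,1),round(a1,1),round(a2,1),round(th,1))
roi=np.zeros(im.shape[:2],np.uint8); roi[100:300,95:450]=255
rep(cv2.inRange(hsv,(85,0,115),(130,90,255))&roi,.010,'white',60)
rep(cv2.inRange(hsv,(0,0,75),(40,80,114))&roi,.004,'floor',800)
E
python3 - <<'E'
from h import *
c=optics.camera('wrist'); print(np.array(c['hand_eye']).round(4), c['mtx'])
E
```

```text
white [351. 232.] c 478.4 -166.0 rect 478.4 -166.1 39.8 38.4 84.1
white [269. 224.] c 492.1 7.6 rect 491.8 7.3 40.0 38.5 46.3
white [114. 221.] c 491.1 328.6 rect 491.3 328.8 39.8 38.9 2.9
white [427. 225.] c 496.9 -327.1 rect 496.9 -327.1 70.5 18.4 26.7
white [193. 220.] c 496.4 165.8 rect 496.5 165.9 40.9 39.6 78.2
white [261. 125.] c 702.7 28.0 rect 702.5 28.6 26.2 25.6 1.4
white [166. 121.] c 704.0 229.8 rect 704.0 230.0 23.9 25.4 1.8
white [381. 118.] c 724.6 -229.3 rect 724.6 -228.8 13.5 50.8 5.6
floor [265. 155.] c 638.1 17.7 rect 646.4 19.0 158.2 161.2 9.1
floor [158. 148.] c 637.4 229.1 rect 647.6 231.6 163.1 157.6 87.7
floor [383. 148.] c 659.4 -235.4 rect 667.8 -234.4 158.3 162.3 5.7
[[-5.000e-04 -9.622e-01 -2.723e-01  6.880e-02]
 [ 1.000e+00 -2.000e-04 -1.100e-03  8.000e-04]
 [ 1.000e-03 -2.723e-01  9.622e-01 -1.201e-01]
 [ 0.000e+00  0.000e+00  0.000e+00  1.000e+00]] [[374.72722202   0.         278.19411011]
 [  0.         374.72722202 212.28187099]
 [  0.           0.           1.        ]]
```

Sizes check out (about 1 px shrink per edge), heights and reach are plausible. First I turn the tool so that tool x = world y and tool y = world x.

>>> arm_command:
  translation:
    - [0,0,0]
    - [0,0,0]
    - [0,0,0]
    - [0,0,0]
    - [0,0,0]
    - [0,0,0]
    - [0,0,0]
    - [0,0,0]
  yaw: [0.146,0.146,0.146,0.146,0.146,0.146,0.146,0.144]
  grip: [0.3,0.3,0.3,0.3,0.3,0.3,0.3,0.3]
  squeeze: 30

```text
clock: 0.95
ee_pos: [0.2269, 0.5282, 0.2531]
orientation: [[0.007, 1.0, -0.0], [1.0, -0.007, -0.0], [-0.0, -0.0, -1.0]]
ft_force: [0.0, 0.0, -0.6]
gripper_width: 0.0598
grasp_force: 0.0
```

>>> arm_command:
  translation:
    - [-2.5,3.3,1.9]
    - [-2.5,3.3,1.9]
    - [-2.5,3.3,1.9]
    - [-2.5,3.3,1.9]
    - [-2.5,3.3,1.9]
    - [-2.5,3.3,1.9]
    - [-2.5,3.3,1.9]
    - [-2.5,3.3,1.9]
  yaw: [0,0,0,0,0,0,0,0]
  grip: [0.3,0.3,0.3,0.3,0.3,0.3,0.3,0.3]

```text
clock: 1.75
ee_pos: [0.4919, 0.3268, 0.1003]
orientation: [[0.001, 1.0, -0.0], [1.0, -0.001, -0.0], [-0.0, -0.0, -1.0]]
ft_force: [0.9, 1.1, -0.0]
gripper_width: 0.0595
grasp_force: 0.0
```

```bash
cat >> h.py <<'E'
def wrist(n=None):
    s=readout.get_state(); c=optics.camera('wrist')
    T=np.eye(4); T[:3,:3]=s['orientation']; T[:3,3]=s['ee_pos']
    W=np.linalg.inv(T@np.array(c['hand_eye'])); c['rvec']=cv2.Rodrigues(W[:3,:3])[0]; c['tvec']=W[:3,3]
    print('tcp',np.round(s['ee_pos'],4),'head y',np.degrees(np.arctan2(s['orientation'][1][1],s['orientation'][0][1])).round(1))
    if n: save(n,c['img'])
    return c
def rects(c,m,z,lo=150):
    for k in cv2.findContours(m,cv2.RETR_EXTERNAL,cv2.CHAIN_APPROX_NONE)[0]:
        if cv2.contourArea(k)<lo: continue
        w=np.array([ray(c,p[0],z)[:2] for p in k],np.float32)*1000
        r=cv2.minAreaRect(w); print(k.mean((0,1)).round(0),np.round(r[0],1),np.round(r[1],1),round(r[2],1))
E
python3 - <<'E'
from h import *
c=wrist('w1'); hsv=cv2.cvtColor(c['img'],cv2.COLOR_RGB2HSV)
rects(c,cv2.inRange(hsv,(85,0,105),(130,90,255)),.01)
E
```

```text
tcp [0.4919 0.3268 0.1003] head y -0.1
[277. 224.] [491.5 327.4] [43.3 38.2] 4.9
```

View pics/w1.png

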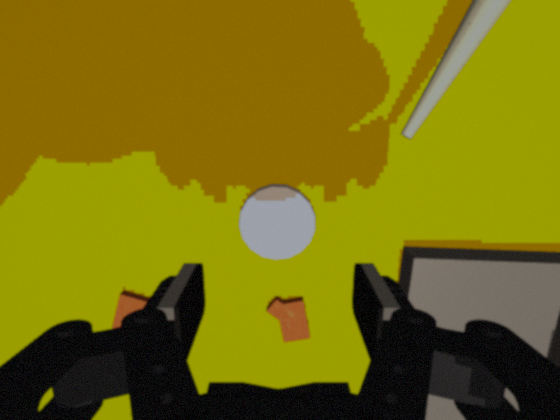

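The tile is at px (277,224), giving (491.5, 328) mm, which matches the top view. I descend gently.

>>> arm_command:
  translation:
    - [0.1,0,2.0]
    - [0,0,2.0]
    - [0,0,2.0]
    - [0,0,1.0]
    - [0,0,0.4]
    - [0,0,0]
    - [0,0,0]
    - [0,0,0]
  yaw: [0,0,0,0,0,0,0,0]
  grip: [0.3,0.3,0.3,0.3,0.3,0.3,0.8,0.8]

```text
clock: 2.6
ee_pos: [0.4911, 0.3292, 0.0284]
orientation: [[0.001, 1.0, 0.001], [1.0, -0.001, 0.001], [0.001, 0.001, -1.0]]
ft_force: [-2.4, -1.4, 7.1]
gripper_width: 0.0432
grasp_force: 29.3
```

>>> arm_command:
  translation:
    - [0,0,0]
    - [0,0,0]
    - [0,0,0]
  yaw: [0,0,0]
  grip: [0.8,0.8,0.8]

```text
clock: 2.9
ee_pos: [0.4911, 0.3292, 0.0284]
orientation: [[0.001, 1.0, 0.001], [1.0, -0.001, 0.001], [0.001, 0.001, -1.0]]
ft_force: [-1.4, -0.4, 7.8]
gripper_width: 0.043
grasp_force: 29.4
```

>>> arm_command:
  translation:
    - [0,0,-1.4]
    - [0,0,-3.0]
    - [0,0,-3.0]
    - [-3.0,1.34,0]
    - [-3.0,1.34,0]
    - [-3.0,1.34,0]
    - [-3.0,1.34,0]
    - [-3.0,1.34,0]
  yaw: [0,0,0,0,0,0,0,0]
  grip: [0.8,0.8,0.8,0.8,0.8,0.8,0.8,0.8]

```text
clock: 3.7
ee_pos: [0.5583, 0.1777, 0.1028]
orientation: [[0.001, 1.0, 0.001], [1.0, -0.001, 0.0], [0.0, 0.001, -1.0]]
ft_force: [0.5, 0.2, -0.6]
gripper_width: 0.0426
grasp_force: 30.5
```

>>> arm_command:
  translation:
    - [-3.0,1.34,0]
    - [-3.0,1.34,0]
    - [-3.0,1.34,0]
    - [-3.0,1.34,0]
    - [0,0,0]
    - [0,0,0]
    - [0,0,0]
  yaw: [0,0,0,0,-0.08,-0.08,0]
  grip: [0.8,0.8,0.8,0.8,0.8,0.8,0.8]

```text
clock: 4.4
ee_pos: [0.6113, 0.0586, 0.1026]
orientation: [[-0.159, 0.987, 0.001], [0.987, 0.159, -0.0], [-0.0, 0.001, -1.0]]
ft_force: [0.3, 0.2, 0.5]
gripper_width: 0.0426
grasp_force: 30.5
```

Run:
```python
from h import *
c=wrist('w2')
```

```text
tcp [0.6113 0.0586 0.1026] head y 9.2
```

View pics/w2.png

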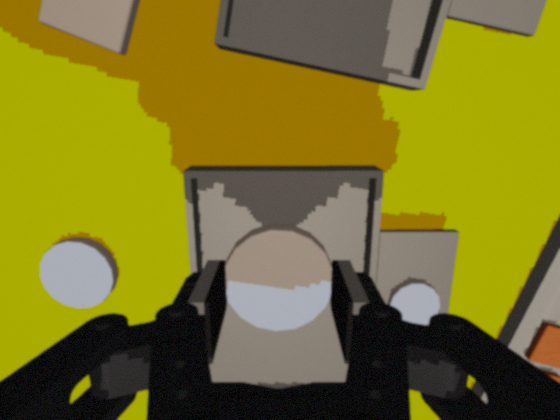

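The round tile (278,280) is held square above the round tray, whose inner walls are at columns 197 and 372. I lower and release.

>>> arm_command:
  translation:
    - [-0.6,0.23,1.0]
    - [0,0,2.0]
    - [0,0,2.0]
    - [0,0,1.0]
    - [0,0,0.6]
    - [0,0,0.3]
    - [0,0,0.1]
    - [0,0,0]
  yaw: [0,0,0,0,0,0,0,0]
  grip: [0.8,0.8,0.8,0.8,0.8,0.8,0.8,0.8]

```text
clock: 5.25
ee_pos: [0.6143, 0.0532, 0.0324]
orientation: [[-0.158, 0.987, 0.0], [0.987, 0.158, -0.0], [-0.0, 0.0, -1.0]]
ft_force: [-5.6, -0.7, 10.7]
gripper_width: 0.043
grasp_force: 33.0
```

>>> arm_command:
  translation:
    - [0,0,0]
    - [0,0,0]
    - [0,0,0]
    - [0,0,-1.0]
    - [0,0,-3.0]
    - [0,0,-3.0]
    - [0,0,0]
  yaw: [0,0,0,0,0,0,0]
  grip: [0.33,0.33,0.33,0.33,0.33,0.33,0.33]

```text
clock: 5.95
ee_pos: [0.616, 0.0534, 0.1055]
orientation: [[-0.158, 0.987, 0.006], [0.987, 0.158, 0.0], [-0.0, 0.006, -1.0]]
ft_force: [0.3, -0.6, -0.3]
gripper_width: 0.0574
grasp_force: 0.0
```

Run:
```python
from h import *
c=wrist('w3'); hsv=cv2.cvtColor(c['img'],cv2.COLOR_RGB2HSV)
rects(c,cv2.inRange(hsv,(85,0,70),(130,90,255)),.01)
```

```text
tcp [0.616  0.0534 0.1055] head y 9.1
[413. 289.] [709.6  25.1] [19.2 31.2] 44.6
[ 70. 264.] [493.4   8. ] [43.2 43.4] 47.8
[275. 227.] [615.3  50.8] [45.  41.6] 5.8
```

View pics/w3.png

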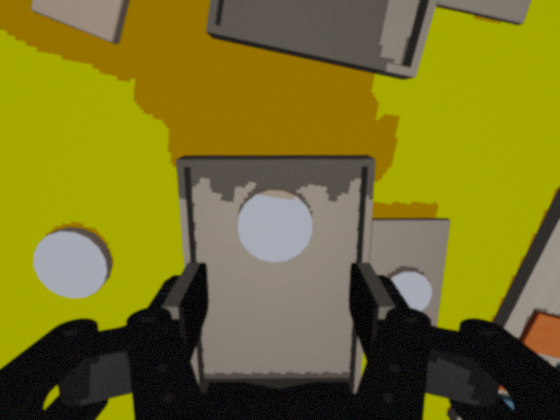

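Tile placed flat at px (275,227). Next is the second round.

>>> arm_command:
  translation:
    - [-0.64,-3.24,0]
    - [-0.64,-3.24,0]
    - [-0.64,-3.24,0]
    - [-0.64,-3.24,0]
    - [0,0,0]
    - [0,0,0]
  yaw: [0,0,0,0,0,0]
  grip: [0.3,0.3,0.3,0.3,0.3,0.3]

```text
clock: 6.6
ee_pos: [0.4903, 0.0074, 0.1012]
orientation: [[-0.158, 0.987, -0.0], [0.987, 0.158, -0.0], [0.0, -0.0, -1.0]]
ft_force: [0.7, 0.5, -0.6]
gripper_width: 0.06
grasp_force: 0.0
```

Run:
```python
from h import *
c=wrist(); hsv=cv2.cvtColor(c['img'],cv2.COLOR_RGB2HSV)
rects(c,cv2.inRange(hsv,(85,0,70),(130,90,255)),.01)
```

```text
tcp [0.4903 0.0074 0.1012] head y 9.1
[281. 227.] [492.7   6.4] [42.9 41. ] 7.5
[508. 185.] [616.7  52.9] [45.3 45.3] 56.6
```

>>> arm_command:
  translation:
    - [0,0.2,2.0]
    - [0,0,2.0]
    - [0,0,2.0]
    - [0,0,0.8]
    - [0,0,0.3]
    - [0,0,0]
    - [0,0,0]
    - [0,0,0]
  yaw: [0,0,0,0,0,0,0,0]
  grip: [0.3,0.3,0.3,0.3,0.3,0.8,0.8,0.8]

```text
clock: 7.45
ee_pos: [0.4939, 0.0079, 0.0322]
orientation: [[-0.158, 0.987, 0.004], [0.987, 0.158, 0.0], [-0.001, 0.004, -1.0]]
ft_force: [11.1, 2.0, 25.2]
gripper_width: 0.0176
grasp_force: 13.4
```

>>> arm_command:
  translation:
    - [0,0,0]
    - [0,0,-1.3]
    - [0,0,-3.0]
    - [0,0,-3.0]
    - [0,0,0]
  yaw: [0,0,0,0,0]
  grip: [0.8,0.8,0.8,0.8,0.8]

```text
clock: 7.95
ee_pos: [0.4937, 0.0078, 0.1072]
orientation: [[-0.158, 0.987, 0.005], [0.987, 0.158, 0.0], [-0.001, 0.005, -1.0]]
ft_force: [-0.2, 0.7, -0.6]
gripper_width: 0.0171
grasp_force: 0.0
```

>>> arm_command:
  translation:
    - [-1.25,3.2,0]
    - [-1.25,3.2,0]
    - [-1.25,3.2,0]
    - [-1.25,3.2,0]
    - [0,0,0]
    - [0,0,0]
  yaw: [0,0,0,0,0,0]
  grip: [0.8,0.8,0.8,0.8,0.8,0.8]

```text
clock: 8.55
ee_pos: [0.6265, -0.0213, 0.1033]
orientation: [[-0.158, 0.987, -0.0], [0.987, 0.158, -0.0], [0.0, -0.0, -1.0]]
ft_force: [-0.5, -1.1, 0.6]
gripper_width: 0.0172
grasp_force: 0.0
```

Missed: the fingers rode over the tile because I was too high. I go back and look again.

>>> arm_command:
  translation:
    - [1.25,-3.2,0]
    - [1.25,-3.2,0]
    - [1.25,-3.2,0]
    - [1.25,-3.2,0]
    - [0,0,0]
    - [0,0,0]
  yaw: [0,0,0,0,0,0]
  grip: [0.3,0.3,0.3,0.3,0.3,0.3]

```text
clock: 9.15
ee_pos: [0.4919, 0.0081, 0.104]
orientation: [[-0.159, 0.987, 0.0], [0.987, 0.159, 0.0], [-0.0, 0.0, -1.0]]
ft_force: [1.4, -0.4, 0.3]
gripper_width: 0.0598
grasp_force: 0.0
```

Run:
```python
from h import *
c=wrist('w4'); hsv=cv2.cvtColor(c['img'],cv2.COLOR_RGB2HSV)
rects(c,cv2.inRange(hsv,(85,0,70),(130,90,255)),.01)
```

```text
tcp [0.4919 0.0081 0.104 ] head y 9.1
[278. 226.] [492.6   6.8] [43.4 40.9] 7.1
[501. 185.] [616.6  53. ] [45.2 45.3] 57.0
```

View pics/w4.png

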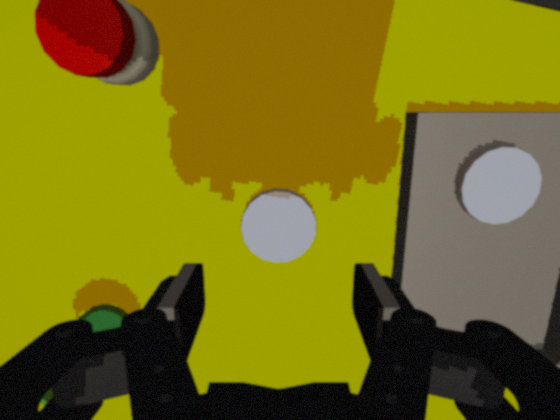

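The tile has not moved (278,226). I go lower this time.

>>> arm_command:
  translation:
    - [0,0,2.0]
    - [0,0,2.0]
    - [0,0,2.0]
    - [0,0,1.3]
    - [0,0,0.5]
    - [0,0,0]
    - [0,0,0]
    - [0,0,0]
  yaw: [0,0,0,0,0,0,0,0]
  grip: [0.3,0.3,0.3,0.3,0.3,0.3,0.7,0.7]

```text
clock: 10.0
ee_pos: [0.4927, 0.0078, 0.0263]
orientation: [[-0.158, 0.987, 0.001], [0.987, 0.158, -0.0], [-0.0, 0.001, -1.0]]
ft_force: [-0.9, -0.1, 6.0]
gripper_width: 0.0438
grasp_force: 29.7
```

>>> arm_command:
  translation:
    - [0,0,0]
    - [0,0,0]
    - [0,0,0]
  yaw: [0,0,0]
  grip: [0.7,0.7,0.7]

```text
clock: 10.3
ee_pos: [0.4927, 0.0078, 0.0263]
orientation: [[-0.158, 0.987, 0.001], [0.987, 0.158, -0.0], [-0.0, 0.001, -1.0]]
ft_force: [-2.2, 0.2, 5.6]
gripper_width: 0.0435
grasp_force: 29.7
```

>>> arm_command:
  translation:
    - [0,0,-1.5]
    - [0,0,-3.0]
    - [0,0,-3.0]
    - [-1.27,3.19,0]
    - [-1.27,3.19,0]
    - [-1.27,3.19,0]
    - [-1.27,3.19,0]
    - [0,0,0]
  yaw: [0,0,0,0,0,0,0,0]
  grip: [0.7,0.7,0.7,0.7,0.7,0.7,0.7,0.7]

```text
clock: 11.1
ee_pos: [0.6294, -0.0233, 0.101]
orientation: [[-0.157, 0.988, 0.003], [0.988, 0.157, -0.001], [-0.001, 0.003, -1.0]]
ft_force: [-0.2, 0.4, -0.9]
gripper_width: 0.0438
grasp_force: 30.8
```

>>> arm_command:
  translation:
    - [0,0,0]
  yaw: [0]
  grip: [0.7]

```text
clock: 11.2
ee_pos: [0.6263, -0.0222, 0.1007]
orientation: [[-0.158, 0.987, 0.0], [0.987, 0.158, -0.0], [-0.0, 0.0, -1.0]]
ft_force: [-0.4, 0.6, 0.0]
gripper_width: 0.0441
grasp_force: 30.8
```

>>> arm_command:
  translation:
    - [0,0,2.0]
    - [0,0,2.0]
    - [0,0,1.5]
    - [0,0,1.0]
    - [0,0,0.4]
    - [0,0,0.1]
    - [0,0,0]
    - [0,0,0]
  yaw: [0,0,0,0,0,0,0,0]
  grip: [0.7,0.7,0.7,0.7,0.7,0.7,0.7,0.7]

```text
clock: 12.0
ee_pos: [0.6267, -0.0221, 0.0309]
orientation: [[-0.158, 0.987, 0.001], [0.987, 0.158, -0.0], [-0.0, 0.001, -1.0]]
ft_force: [0.4, -0.8, -0.8]
gripper_width: 0.0437
grasp_force: 30.8
```

>>> arm_command:
  translation:
    - [0,0,0]
    - [0,0,0]
    - [0,0,0]
    - [0,0,-1.0]
    - [0,0,-3.0]
    - [0,0,-3.0]
    - [0,0,0]
    - [0,0,0]
  yaw: [0,0,0,0,0,0,0.13,0.13]
  grip: [0.33,0.33,0.33,0.33,0.33,0.33,0.3,0.3]

```text
clock: 12.8
ee_pos: [0.6269, -0.0222, 0.1021]
orientation: [[0.106, 0.994, 0.002], [0.994, -0.106, 0.0], [0.0, 0.002, -1.0]]
ft_force: [0.2, -0.2, -0.9]
gripper_width: 0.0595
grasp_force: 0.0
```

>>> arm_command:
  translation:
    - [-3.17,-2.65,0]
    - [-3.17,-2.65,0]
    - [-3.17,-2.65,0]
    - [-3.17,-2.65,0]
    - [-3.17,-2.65,0]
    - [0,0,0]
    - [0,0,0]
  yaw: [0,0,0,0,0,0,0]
  grip: [0.3,0.3,0.3,0.3,0.3,0.3,0.3]

```text
clock: 13.5
ee_pos: [0.4787, -0.167, 0.1011]
orientation: [[0.102, 0.995, 0.001], [0.995, -0.102, -0.0], [-0.0, 0.001, -1.0]]
ft_force: [0.4, 0.0, -0.1]
gripper_width: 0.0596
grasp_force: 0.0
```

Run:
```python
from h import *
c=wrist('w5'); hsv=cv2.cvtColor(c['img'],cv2.COLOR_RGB2HSV)
rects(c,cv2.inRange(hsv,(85,0,70),(130,90,255)),.01)
```

```text
tcp [ 0.4787 -0.167   0.1011] head y -5.9
[279. 228.] [ 479.1 -166.9] [41.1 41.8] 84.1
```

View pics/w5.png

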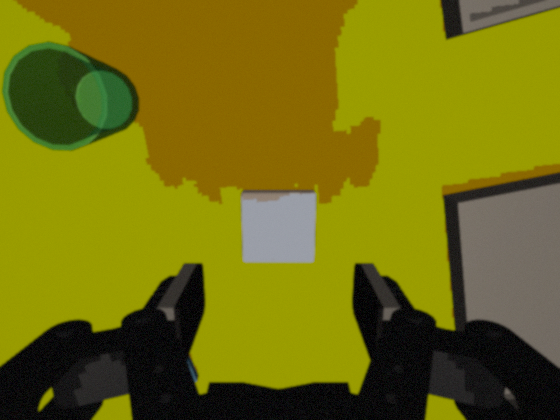

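The square is aligned at px (279,228). I grasp it and carry it to the square tray.

>>> arm_command:
  translation:
    - [0,0,2.0]
    - [0,0,2.0]
    - [0,0,2.0]
    - [0,0,1.0]
    - [0,0,0.5]
    - [0,0,0]
    - [0,0,0]
    - [0,0,0]
  yaw: [0,0,0,0,0,0,0,0]
  grip: [0.3,0.3,0.3,0.3,0.3,0.3,0.7,0.7]

```text
clock: 14.35
ee_pos: [0.479, -0.1664, 0.0263]
orientation: [[0.101, 0.995, 0.001], [0.995, -0.101, -0.0], [-0.0, 0.001, -1.0]]
ft_force: [-0.9, 0.2, 4.4]
gripper_width: 0.0424
grasp_force: 29.8
```

>>> arm_command:
  translation:
    - [0,0,0]
    - [0,0,0]
    - [0,0,-1.5]
    - [0,0,-3.0]
    - [0,0,-3.0]
    - [0,0,0]
  yaw: [0,0,0,0,0,0]
  grip: [0.7,0.7,0.7,0.7,0.7,0.7]

```text
clock: 14.95
ee_pos: [0.4799, -0.1669, 0.1039]
orientation: [[0.101, 0.995, 0.005], [0.995, -0.101, -0.002], [-0.001, 0.005, -1.0]]
ft_force: [0.4, -0.2, -1.4]
gripper_width: 0.0426
grasp_force: 31.0
```

>>> arm_command:
  translation:
    - [4.1,1.15,0]
    - [4.1,1.15,0]
    - [4.1,1.15,0]
    - [4.1,1.15,0]
    - [4.1,1.15,0]
    - [4.1,1.15,0]
    - [4.1,1.15,0]
    - [4.1,1.15,0]
  yaw: [0,0,0,0,0,0,0,0]
  grip: [0.7,0.7,0.7,0.7,0.7,0.7,0.7,0.7]

```text
clock: 15.75
ee_pos: [0.6035, 0.1525, 0.1003]
orientation: [[0.101, 0.995, 0.0], [0.995, -0.101, -0.0], [-0.0, 0.0, -1.0]]
ft_force: [0.5, -0.2, -0.1]
gripper_width: 0.0426
grasp_force: 31.0
```

>>> arm_command:
  translation:
    - [4.1,1.15,0]
    - [0,0,0]
    - [0,0,0]
    - [0,0,0]
  yaw: [0,-0.063,0,0]
  grip: [0.7,0.7,0.7,0.7]

```text
clock: 16.15
ee_pos: [0.6187, 0.1892, 0.1002]
orientation: [[0.041, 0.999, -0.0], [0.999, -0.041, -0.001], [-0.001, -0.0, -1.0]]
ft_force: [0.2, -0.7, -1.0]
gripper_width: 0.0426
grasp_force: 31.0
```

Run:
```python
from h import *
c=wrist('w6')
```

```text
tcp [0.6187 0.1892 0.1002] head y -2.3
```

View pics/w6.png

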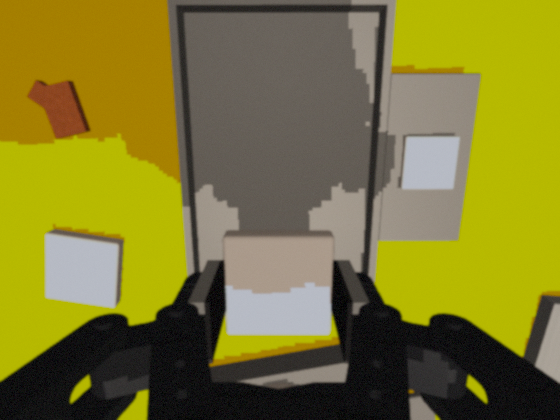

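The square is centred over the tray (inner walls at columns 190 and 370), and the far wall gives y≈302 mm, which agrees. I lower it.

>>> arm_command:
  translation:
    - [0.1,0.1,2.0]
    - [0,0,2.0]
    - [0,0,1.5]
    - [0,0,1.0]
    - [0,0,0.4]
    - [0,0,0.1]
    - [0,0,0]
    - [0,0,0]
  yaw: [0,0,0,0,0,0,0,0]
  grip: [0.7,0.7,0.7,0.7,0.7,0.7,0.7,0.7]

```text
clock: 17.0
ee_pos: [0.6201, 0.1913, 0.0309]
orientation: [[0.038, 0.999, 0.001], [0.999, -0.038, 0.0], [0.0, 0.001, -1.0]]
ft_force: [-0.5, 1.0, -1.1]
gripper_width: 0.0426
grasp_force: 31.0
```

>>> arm_command:
  translation:
    - [0,0,0]
    - [0,0,0]
    - [0,0,0]
    - [0,0,-1.0]
    - [0,0,-3.0]
    - [0,0,-3.0]
    - [0,0,0]
    - [0,0,0]
  yaw: [0,0,0,0,0,0,0.083,0.083]
  grip: [0.33,0.33,0.33,0.33,0.33,0.33,0.3,0.3]

```text
clock: 17.8
ee_pos: [0.6202, 0.1913, 0.1021]
orientation: [[0.206, 0.979, 0.002], [0.979, -0.206, 0.001], [0.001, 0.002, -1.0]]
ft_force: [0.0, 0.6, -0.6]
gripper_width: 0.0598
grasp_force: 0.0
```

>>> arm_command:
  translation:
    - [-1.22,-2.89,0]
    - [-1.22,-2.89,0]
    - [-1.22,-2.89,0]
    - [-1.22,-2.89,0]
    - [0,0,0]
    - [0,0,0]
  yaw: [0,0,0,0,0,0]
  grip: [0.3,0.3,0.3,0.3,0.3,0.3]

```text
clock: 18.4
ee_pos: [0.4972, 0.167, 0.1011]
orientation: [[0.203, 0.979, 0.001], [0.979, -0.203, 0.0], [0.001, 0.001, -1.0]]
ft_force: [1.5, -0.1, 0.5]
gripper_width: 0.06
grasp_force: 0.0
```

Run:
```python
from h import *
c=wrist('w7'); hsv=cv2.cvtColor(c['img'],cv2.COLOR_RGB2HSV)
rects(c,cv2.inRange(hsv,(85,0,70),(130,90,255)),.01)
```

```text
tcp [0.4972 0.167  0.1011] head y -11.7
[278. 230.] [496.9 166.7] [41.2 41.8] 78.3
[489. 146.] [622.2 189.1] [43.1 43. ] 87.6
```

View pics/w7.png

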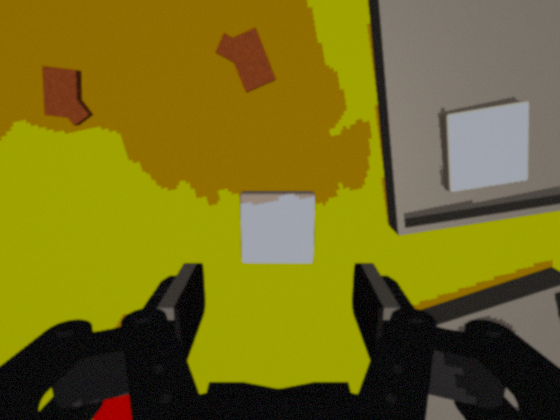

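The first square lies flat in its tray (489,146) and the next is aligned at (278,230).

>>> arm_command:
  translation:
    - [0,0,2.0]
    - [0,0,2.0]
    - [0,0,2.0]
    - [0,0,1.0]
    - [0,0,0.5]
    - [0,0,0]
    - [0,0,0]
    - [0,0,0]
  yaw: [0,0,0,0,0,0,0,0]
  grip: [0.3,0.3,0.3,0.3,0.3,0.3,0.7,0.7]

```text
clock: 19.25
ee_pos: [0.4971, 0.1669, 0.0262]
orientation: [[0.203, 0.979, 0.001], [0.979, -0.203, 0.0], [0.0, 0.001, -1.0]]
ft_force: [-0.6, -0.3, 3.7]
gripper_width: 0.0424
grasp_force: 29.9
```

>>> arm_command:
  translation:
    - [0,0,0]
    - [0,0,0]
    - [0,0,-1.5]
    - [0,0,-3.0]
    - [0,0,-3.0]
    - [0,0,0]
  yaw: [0,0,0,0,0,0]
  grip: [0.7,0.7,0.7,0.7,0.7,0.7]

```text
clock: 19.85
ee_pos: [0.4981, 0.1673, 0.1046]
orientation: [[0.203, 0.979, 0.005], [0.979, -0.203, 0.002], [0.003, 0.005, -1.0]]
ft_force: [-0.6, 0.5, -0.9]
gripper_width: 0.0425
grasp_force: 30.9
```

>>> arm_command:
  translation:
    - [3.08,2.56,0]
    - [3.08,2.56,0]
    - [3.08,2.56,0]
    - [3.08,2.56,0]
    - [0,0,0]
    - [0,0,0]
    - [0,0,0]
    - [0,0,0]
  yaw: [0,0,0,0,-0.082,-0.082,0,0]
  grip: [0.7,0.7,0.7,0.7,0.7,0.7,0.7,0.7]

```text
clock: 20.65
ee_pos: [0.6219, 0.2667, 0.1007]
orientation: [[0.043, 0.999, 0.0], [0.999, -0.043, 0.0], [0.0, 0.0, -1.0]]
ft_force: [-0.1, 0.7, 0.5]
gripper_width: 0.0425
grasp_force: 30.9
```

>>> arm_command:
  translation:
    - [0,0,2.0]
    - [0,0,2.0]
    - [0,0,1.5]
    - [0,0,1.0]
    - [0,0,0.4]
    - [0,0,0.1]
    - [0,0,0]
    - [0,0,0]
  yaw: [0,0,0,0,0,0,0,0]
  grip: [0.7,0.7,0.7,0.7,0.7,0.7,0.7,0.7]

```text
clock: 21.45
ee_pos: [0.6222, 0.2668, 0.0309]
orientation: [[0.04, 0.999, 0.001], [0.999, -0.04, 0.0], [0.0, 0.001, -1.0]]
ft_force: [0.1, 0.2, -0.4]
gripper_width: 0.0427
grasp_force: 30.9
```

>>> arm_command:
  translation:
    - [0,0,0]
    - [0,0,0]
    - [0,0,0]
    - [0,0,-1.0]
    - [0,0,-3.0]
    - [0,0,-3.0]
    - [0,0,0]
  yaw: [0,0,0,0,0,0,0]
  grip: [0.33,0.33,0.33,0.33,0.33,0.33,0.3]

```text
clock: 22.15
ee_pos: [0.6237, 0.2673, 0.105]
orientation: [[0.04, 0.999, 0.006], [0.999, -0.04, 0.002], [0.002, 0.006, -1.0]]
ft_force: [-0.3, 0.4, -0.6]
gripper_width: 0.0596
grasp_force: 0.0
```

>>> arm_command:
  translation:
    - [-4.28,-0.71,0]
    - [-4.28,-0.71,0]
    - [-4.28,-0.71,0]
    - [-4.28,-0.71,0]
    - [-4.28,-0.71,0]
    - [-4.28,-0.71,0]
    - [-4.28,-0.71,0]
    - [0,0,0]
  yaw: [0,0,0,0,0,0,0,0]
  grip: [0.5,0.5,0.5,0.5,0.5,0.5,0.5,0.5]

```text
clock: 22.95
ee_pos: [0.5593, -0.0371, 0.1009]
orientation: [[0.047, 0.999, -0.0], [0.999, -0.047, -0.003], [-0.003, -0.0, -1.0]]
ft_force: [0.4, 1.1, -1.6]
gripper_width: 0.0429
grasp_force: 0.0
```

>>> arm_command:
  translation:
    - [-4.28,-0.71,0]
    - [-4.28,-0.71,0]
    - [-4.28,-0.71,0]
    - [-4.28,-0.71,0]
    - [-4.28,-0.71,0]
    - [-4.28,-0.71,0]
    - [-4.28,-0.71,0]
    - [0,0,0]
  yaw: [0,0,0,0,0,0,0,0]
  grip: [0.5,0.5,0.5,0.5,0.5,0.5,0.5,0.5]

```text
clock: 23.75
ee_pos: [0.4962, -0.3342, 0.1006]
orientation: [[0.047, 0.999, -0.001], [0.999, -0.047, -0.004], [-0.004, -0.001, -1.0]]
ft_force: [0.8, 1.9, 1.1]
gripper_width: 0.0428
grasp_force: 0.0
```

>>> arm_command:
  translation:
    - [0,0,0]
    - [0,0,0]
    - [0,0,0]
    - [0,0,0]
    - [0,0,0]
    - [0,0,0]
    - [0,0,0]
    - [0,0,0]
  yaw: [0.133,0.133,0.133,0.133,0.133,0.133,0.133,0.133]
  grip: [0.5,0.5,0.5,0.5,0.5,0.5,0.5,0.5]

```text
clock: 24.55
ee_pos: [0.499, -0.3278, 0.1007]
orientation: [[0.895, 0.445, 0.0], [0.445, -0.895, -0.0], [0.0, 0.0, -1.0]]
ft_force: [-0.3, -0.1, -0.7]
gripper_width: 0.0427
grasp_force: 0.0
```

Run:
```python
from h import *
c=wrist('w8'); hsv=cv2.cvtColor(c['img'],cv2.COLOR_RGB2HSV)
rects(c,cv2.inRange(hsv,(85,0,70),(130,90,255)),.01)
```

```text
tcp [ 0.499  -0.3278  0.1007] head y -63.6
[280. 259.] [ 482.1 -336.4] [38.6 21.6] 25.7
[281. 177.] [ 525.1 -315.1] [11.6 21.6] 26.4
```

View pics/w8.png

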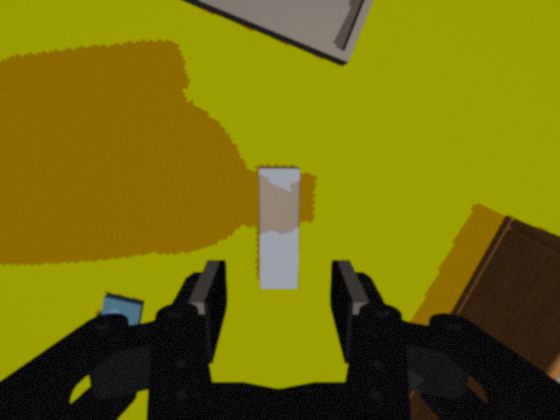

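The strip is seen at rows 168 to 290, columns 259 to 300, centre ≈(497.5,-328.7) mm and aligned.

>>> arm_command:
  translation:
    - [-0.15,0,2.0]
    - [0,0,2.0]
    - [0,0,2.0]
    - [0,0,1.0]
    - [0,0,0.5]
    - [0,0,0]
    - [0,0,0]
    - [0,0,0]
  yaw: [0,0,0,0,0,0,0,0]
  grip: [0.5,0.5,0.5,0.5,0.5,0.5,0.9,0.9]

```text
clock: 25.4
ee_pos: [0.4976, -0.3289, 0.0263]
orientation: [[0.893, 0.45, 0.001], [0.45, -0.893, -0.001], [0.001, 0.001, -1.0]]
ft_force: [-0.9, 0.6, 3.1]
gripper_width: 0.0227
grasp_force: 29.3
```

>>> arm_command:
  translation:
    - [0,0,0]
    - [0,0,0]
    - [0,0,-1.5]
    - [0,0,-3.0]
    - [0,0,-3.0]
    - [0,0,0]
  yaw: [0,0,0,0,0,0]
  grip: [0.9,0.9,0.9,0.9,0.9,0.9]

```text
clock: 26.0
ee_pos: [0.4986, -0.3297, 0.105]
orientation: [[0.893, 0.45, 0.005], [0.45, -0.893, -0.003], [0.003, 0.005, -1.0]]
ft_force: [-0.5, 0.4, -0.4]
gripper_width: 0.0233
grasp_force: 29.7
```

>>> arm_command:
  translation:
    - [0,0,0]
    - [0,0,0]
    - [0,0,0]
    - [0,0,0]
    - [0,0,0]
    - [0,0,0]
    - [0,0,0]
    - [0,0,0]
  yaw: [-0.134,-0.134,-0.134,-0.134,-0.134,-0.134,-0.134,-0.134]
  grip: [0.9,0.9,0.9,0.9,0.9,0.9,0.9,0.9]

```text
clock: 26.8
ee_pos: [0.4973, -0.3288, 0.101]
orientation: [[0.026, 1.0, 0.0], [1.0, -0.026, -0.001], [-0.001, 0.0, -1.0]]
ft_force: [-0.4, -0.5, -1.0]
gripper_width: 0.023
grasp_force: 29.7
```

>>> arm_command:
  translation:
    - [0,0,0]
    - [0,0,0]
    - [0,0,0]
  yaw: [-0.138,0,0]
  grip: [0.9,0.9,0.9]

```text
clock: 27.1
ee_pos: [0.4973, -0.3288, 0.1007]
orientation: [[-0.101, 0.995, 0.0], [0.995, 0.101, -0.0], [-0.0, 0.0, -1.0]]
ft_force: [-0.6, 0.5, -1.4]
gripper_width: 0.0227
grasp_force: 29.7
```

>>> arm_command:
  translation:
    - [2.05,3.82,0]
    - [2.05,3.82,0]
    - [2.05,3.82,0]
    - [2.05,3.82,0]
    - [0,0,0]
    - [0,0,0]
  yaw: [0,0,0,0,0,0]
  grip: [0.9,0.9,0.9,0.9,0.9,0.9]

```text
clock: 27.7
ee_pos: [0.6409, -0.2301, 0.1]
orientation: [[-0.104, 0.995, -0.001], [0.995, 0.104, -0.0], [-0.0, -0.001, -1.0]]
ft_force: [0.0, -0.3, -0.5]
gripper_width: 0.0229
grasp_force: 29.7
```

Run:
```python
from h import *
c=wrist('w9')
```

```text
tcp [ 0.6409 -0.2301  0.1   ] head y 6.0
```

View pics/w9.png

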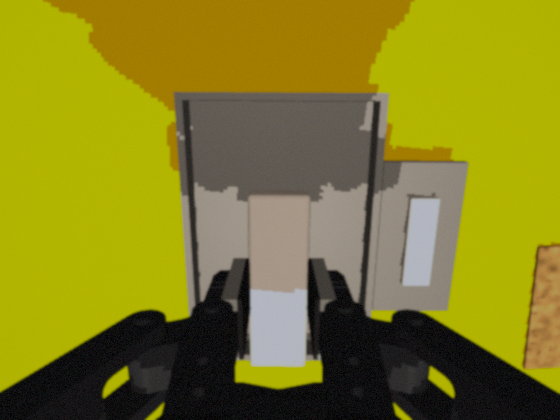

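The strip (columns 248 to 309) is centred between the tray's inner walls (192 and 370). I lower, release, raise, then back away for a final check.

>>> arm_command:
  translation:
    - [0,0,2.0]
    - [0,0,2.0]
    - [0,0,1.5]
    - [0,0,1.0]
    - [0,0,0.4]
    - [0,0,0.1]
    - [0,0,0]
    - [0,0,0]
  yaw: [0,0,0,0,0,0,0,0]
  grip: [0.9,0.9,0.9,0.9,0.9,0.9,0.9,0.9]

```text
clock: 28.55
ee_pos: [0.6409, -0.2311, 0.031]
orientation: [[-0.106, 0.994, 0.001], [0.994, 0.106, -0.0], [-0.0, 0.001, -1.0]]
ft_force: [0.9, 0.6, -1.0]
gripper_width: 0.0228
grasp_force: 29.8
```

>>> arm_command:
  translation:
    - [0,0,0]
    - [0,0,0]
    - [0,0,0]
    - [0,0,-1.0]
    - [0,0,-3.0]
    - [0,0,-3.0]
    - [0,0,-3.0]
    - [0,0,0]
  yaw: [0,0,0,0,0,0,0,0]
  grip: [0.5,0.5,0.5,0.5,0.5,0.5,0.5,0.5]

```text
clock: 29.35
ee_pos: [0.6422, -0.2316, 0.1352]
orientation: [[-0.106, 0.994, 0.006], [0.994, 0.106, -0.002], [-0.003, 0.006, -1.0]]
ft_force: [-0.0, -1.1, 0.3]
gripper_width: 0.0427
grasp_force: 0.0
```

>>> arm_command:
  translation:
    - [-2.5,-3.5,-1]
    - [-2.5,-3.5,-1]
    - [-2.5,-3.5,-1]
    - [-2.5,-3.5,-1]
    - [-2.5,-3.5,-1]
    - [-2.5,-3.5,-1]
    - [0,0,0]
    - [0,0,0]
  yaw: [0,0,0,0,0,0,0,0]
  grip: [0.5,0.5,0.5,0.5,0.5,0.5,0.5,0.5]

```text
clock: 30.15
ee_pos: [0.4472, -0.4029, 0.1908]
orientation: [[-0.104, 0.995, 0.001], [0.995, 0.104, -0.0], [-0.0, 0.0, -1.0]]
ft_force: [-0.1, 0.9, -0.2]
gripper_width: 0.0427
grasp_force: 0.0
```

Run:
```python
from h import *
a=optics.camera('top')['img'][90:300,90:450]; b=optics.camera('side')['img'][120:340,180:420]
a=cv2.resize(a,None,fx=1.4,fy=1.4); b=cv2.resize(b,None,fx=1.27,fy=1.336,interpolation=cv2.INTER_CUBIC)
h=min(len(a),len(b)); save('fin',cv2.convertScaleAbs(np.hstack([a[:h],b[:h]]),alpha=1.5))
```

```text
(no output)
```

View pics/fin.png

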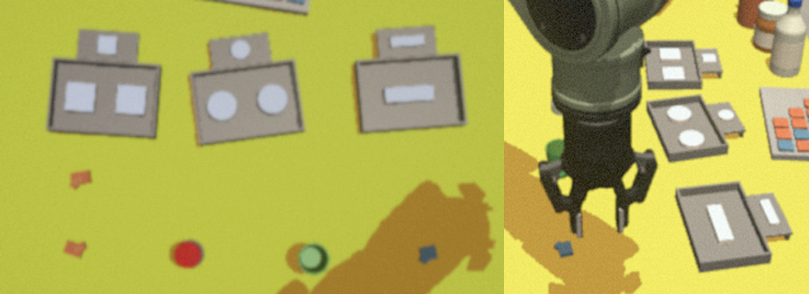

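All five tiles lie flat and apart in the matching trays: squares at (80,97) and (130,99), rounds at (222,105) and (272,99), strip at (408,93). The pot and beaker are unmoved.

```bash
python3 -c "
from bench import close_job; print(close_job())"
```

```text
the job is handed in; nothing more can be done
None
```

All five tiles are in their matching trays and the job is handed in at about 30 s; the last camera view showed every tile flat and apart, with the pot and beaker still standing in place, but `close_job()` returned no verdict.

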